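Bring the knobbed jar of the notions carousel round to the front and hold it there

ROBOT

A 7-joint arm with a two-finger parallel gripper is mounted at the origin on the work surface. World frame = base frame: x ahead of the robot, y to its left, z up, the work surface at z = 0. Lengths are in m, angles in rad, forces in N, time in s.
With the tool pointing down it reaches from about 0.4 to 0.85 m from the base axis. Payload 4.5 kg.
Tool frame: the origin (TCP) lies at the very end of the fingers, on their centre line; the grasp point (between the pads) lies 19 mm behind it; z points along the fingers, y is the line along which they close (so a half turn about z gives the same grasp; the last joint's range is limited). The gripper opens to 88 mm and grips with 3 to 60 N. Pads are 18 mm wide; open, the fingers measure 123 mm over their backs; the gripper's body (75 mm by 187 mm) begins 45 mm behind the grasp point.
Start: joints at [1.37, 0.689, -0.195, 1.565, 0.157, 0.902, -0.215], TCP at [0.145, -0.608, 0.239] pointing down, gripper open.
Joint ranges: [-3.01, 3.01], [-0.46, 2.08], [-1.47, 1.51], [0.13, 2.56], [-1, 4.14], [0.04, 2.09], [-2.66, 2.66]. Speed limits (rad/s): [2.57, 2.57, 3.14, 3.14, 3.14, 3.14, 3.14].

INTERFACE

Orientations are given as a unit quaternion [x, y, z, w].
In Python, from plant import r, eyes, nets gives the robot as it stands.
- The arm moves only by the shell command python3 -m pendant 'ROWS' [FORCE]. ROWS is JSON, a list of rows, each an object of numbers: "claw": the opening, from 0 (shut) to 1 (fully open); "dx", "dy", "dz": the shift along the world's x, y, z in mm; "twist": the turn about the world's z in rad. In form: [{"claw": .., "dx": .., "dy": .., "dz": .., "twist": ..}, ...]. A call has 1 to 8 rows; each row is the pose to reach, as a shift and turn from the pose commanded when the call began; what a row does not reach only later rows make up. A row lasts 1/10 s, in which the tool goes at most 50 mm and 8.59 degrees, less where a joint would pass 70% of its speed; a pose out of reach is approached as far as the arm can. A call with a gripper value outside its range is refused whole. The fingers move at their own pace and stop on an object; FORCE is the grip in N (left out, the last holds). Time passes only in rows, so rows that repeat a pose let the fingers close. It gives the time, the measured TCP pose, the force, the opening and the grip force at its end, in the units of the state.
- r.get_state(): the state, without advancing time (a new reading comes with each control period).
- eyes.snapshot(name): name is "scene" or "top"; returns (picture, depth): 420x560x3 uint8, blue, green, red; 420x560 float32, m along the optical axis (not along the pixel's ray), 0 where there is no reading.
- eyes.camera_info(name): a dict with "K" (3x3 intrinsics, pixels), "world_to_cam" (4x4, takes a point from world to camera coordinates). Camera axes: x right, y down, z forward; pixel columns grow to the right and rows downward; lengths in m; the calibration is good to about 2 mm. A picture is of the moment at which its call begins. camera_info takes no time and is no camera call.
- r.finish_job(): hands the job in; it is judged then, once.
Trained networks look in the newest picture that a camera, given by its name, has taken for a name from the list of things; names that differ only in an ending like _2 or _b are one class to them, and where a whole thing is asked for, a point or a joint stands for the part that bears it (a point fixed in the world has none). Each returns a list of dicts, best first, with "confidence" (0 to 1); they miss things now and then, are a little off and sometimes report something else, mostly with a low value. They report only what shows in the picture. A call takes as long as a camera call. They do not tell look-alikes from the thing itself.
- nets.spot_in(camera, query): "box" ([left, top, width, height] as shares, 0 to 1, of the picture: columns of its width, rows of its height, round what is visible of it).
- nets.place_of(camera, query): "position" ([column, row] as shares, 0 to 1, of the picture: columns of its width, rows of its height: a listed point, or the origin of a listed thing).
The state is a dict: "clock": time; "q": joint angles; "qd": joint speeds; "joint_torque": joint torques, N m; "tool_pos": TCP position; "eef_rot": TCP orientation; "contact_force": force on the tool from outside, world axes, zero at the start; "moment": the same for the moment, N m; "opening": opening from 0.0 (shut) to 1.0 (fully open); "finger_force": force on a finger pad.
Only numpy, scipy, OpenCV 4.12 (cv2) and the standard library are available. Lean on these libraries where they do the work, as an engineer would, in place of code of your own. Each camera call takes 0.05 s, during which the arm holds its last target. There are 200 camera calls.

TASK

Turn the knitting-notions carousel until the jar with the ball knob on its lid stands squarely at the brass pointer, facing me across the table, and finish while still holding its top or handle firmly and keeping it still, so that I can take what I need from that jar. All five jars stay upright in their rings, and the other things on the table are left where they are.

Things in the scene. Friction and masses are not known exactly. Their poses are not given: they have to be found in the camera images.
- base: Fixed dark wood foot disc of the carousel, 216 mm across, 16 mm high, on the table. Origin on the turning axis at table height; z up, x out along the pointer: a flat wooden tongue 36 mm wide with a brass arrow on it, sticking out from under the carousel, away from the robot, to the person opposite. Place and turn of the foot vary.
- pointer (a point): The outer end of the brass arrow, 168 mm from the turning axis, 12 mm above the table: it marks the front.
- platter: The carousel's turning top, handle included. Origin on the axis, 20 mm above the table. Pale wooden disc 236 mm across, 14 mm thick, with five rings (64 mm outside, 57 mm inside, 9 mm high) centred 80 mm from the axis, 72 degrees apart, a jar in each; its own x points to one ring. Turns either way, at least a full turn, with slight friction (about 0.06 N m), no spring, no detents.
- handle (a point): Centre of the wooden bar handle, on the axis, 167 mm above the table, on top of a steel post 20 mm thick; it turns with the top. The bar is level, 100 mm long (along the y of platter), 16 mm thick (along the x of platter) and 34 mm high, from 150 to 184 mm above the table, clear above all the jars. Take it across its 16 mm.
- jar_knob: THE jar wanted: round glass jar, 52 mm across, lidded, loose in one of the five rings of the carousel; origin at the centre of its underside, z up; the only one whose wooden lid carries a ball knob (32 mm ball, its top 94 mm above the origin, that is 128 mm above the table). It starts in any ring but the one nearest the pointer.
- jar_thin: Another round glass jar, 52 mm across, lidded, loose in one of the five rings of the carousel; origin at the centre of its underside, z up; thin flat wooden lid, 52 mm high in all.
- jar_flat_a: Another round glass jar, 52 mm across, lidded, loose in one of the five rings of the carousel; origin at the centre of its underside, z up; plain flat wooden lid, 58 mm high in all.
- jar_flat_b: Another round glass jar, 52 mm across, lidded, loose in one of the five rings of the carousel; origin at the centre of its underside, z up; plain flat wooden lid, 58 mm high in all.
- jar_flat_c: Another round glass jar, 52 mm across, lidded, loose in one of the five rings of the carousel; origin at the centre of its underside, z up; plain flat wooden lid, 58 mm high in all.
- darning_mushroom: Loose turned wooden darning tool, 68 mm across, 95 mm high, standing beside the carousel (bystander).
- button_tin: Loose round metal tin, 68 mm across, 50 mm high, beside the carousel (bystander).
- tape_case: Loose flat round white case, 52 mm across, 16 mm high, beside the carousel (bystander).
- needle_gauge: Loose thin wooden plate with holes, 110 x 60 x 5 mm, beside the carousel (bystander).
- notebook: Loose spiral notebook, 148 x 105 x 12 mm, at the right (bystander).
- pencil: Pencil, about 165 mm long, on the notebook (bystander).
- mug: White mug, 80 mm across, 90 mm high, at the left (bystander).
Not all that is in view belongs to the job. Leave any blue or purple look-alike of the jar_knob alone. Leave any green look-alike of the jar_thin alone.

How it is judged:
At the end, for the whole second after the job is handed in: Ball-knob jar at the pointer (centre within 12 mm sideways of the pointer line), turntable at rest (under 0.05 rad/s), fingers pressing on the carousel top or its handle with over 2 N; all five jars upright and down in their rings (tilt under 0.15 rad, 72 to 88 mm from the axis) (x of jar_knob in the frame of base above 0.06 m and y of jar_knob in the frame of base between -0.012 and 0.012 m and angular speed of platter below 0.05 rad/s and contact force between the fingers and platter above 2 N and angle between each of jar_flat_a, jar_knob, jar_flat_b, jar_thin, jar_flat_c's own z axis and vertical below 0.15 rad and horizontal distance between jar_flat_a and base between 0.072 and 0.088 m and height (world z) of each of jar_flat_a, jar_knob, jar_flat_b, jar_thin, jar_flat_c below 0.04 m and horizontal distance between jar_knob and base between 0.072 and 0.088 m and horizontal distance between jar_flat_b and base between 0.072 and 0.088 m and horizontal distance between jar_thin and base between 0.072 and 0.088 m and horizontal distance between jar_flat_c and base between 0.072 and 0.088 m); the arm keeps its last pose, push and grip.
It fails at once if a jar is tipped or lifted out of its ring (angle between any of jar_flat_a, jar_knob, jar_flat_b, jar_thin, jar_flat_c's own z axis and vertical above 0.4 rad or height (world z) of any of jar_flat_a, jar_knob, jar_flat_b, jar_thin, jar_flat_c above 0.055 m).
It fails at once if something else on the table is pushed aside by more than 30 mm (distance of any of darning_mushroom, button_tin, tape_case, needle_gauge, notebook, pencil, mug from where it was at the start of the episode above 0.03 m).
It also fails if it takes over 51 s, if anything falls off the work surface, if the arm or the gripper's body presses on something with over 40 N, if the wrist force passes 120 N, or if a joint passes its speed limit or range.

## Working session

There is one attempt and no reset: what is moved stays moved. The work goes in short steps, Python scripts to look and compute and a shell command to move; the robot and the scene stay as the last step left them, time stands still between calls to the robot, and variables do not carry over. Pictures are saved under pics/ and viewed, at most 10 in all, crops included, and the job is handed in when it is done.

```bash
mkdir -p pics; python3 - <<'E'
from plant import r,eyes,nets
import cv2,numpy as np
for n in("scene","top"):
    p,d=eyes.snapshot(n); cv2.imwrite(f"pics/{n}1.png",p); np.save(f"{n}_d.npy",d)
    c=eyes.camera_info(n); print(n,np.round(c["K"],1).tolist(),np.round(c["world_to_cam"],4).tolist())
    for q in("jar_knob","handle","pointer","base"):
        print(q,[(np.round(np.array(x["position"])*[560,420],1).tolist(),round(x["confidence"],2)) for x in nets.place_of(n,q)][:4])
s=r.get_state();print(s["tool_pos"],s["eef_rot"],s["clock"],s["opening"])
E
```

```text
scene [[409.6, 0.0, 281.2], [0.0, 409.6, 210.5], [0.0, 0.0, 1.0]] [[0.5514, 0.834, 0.0176, -0.3339], [0.4754, -0.2968, -0.8282, -0.2026], [-0.6855, 0.4651, -0.5602, 1.8592], [0.0, 0.0, 0.0, 1.0]]
jar_knob [([301.8, 283.5], 0.94), ([206.0, 285.2], 0.91), ([257.3, 235.9], 0.8)]
handle []
pointer [([284.2, 261.6], 0.79), ([312.2, 220.1], 0.17)]
base []
top [[503.3, 0.0, 283.4], [0.0, 503.3, 208.8], [0.0, 0.0, 1.0]] [[0.0085, -0.9998, 0.016, -0.0218], [-0.9842, -0.0112, -0.1769, 0.6562], [0.177, -0.0143, -0.9841, 1.3631], [0.0, 0.0, 0.0, 1.0]]
jar_knob [([393.4, 201.1], 0.91), ([310.9, 154.5], 0.65), ([316.8, 229.5], 0.59)]
handle [([288.4, 229.5], 0.57), ([355.1, 234.3], 0.52)]
pointer [([300.8, 184.3], 0.64), ([286.6, 234.4], 0.37), ([302.7, 262.9], 0.35)]
base []
[ 0.14543152 -0.60784861  0.23871584] [9.93116672e-01 1.17129312e-01 7.65796827e-06 7.41864242e-06] 0.5 1.0016587679477222
```

View pics/top1.png

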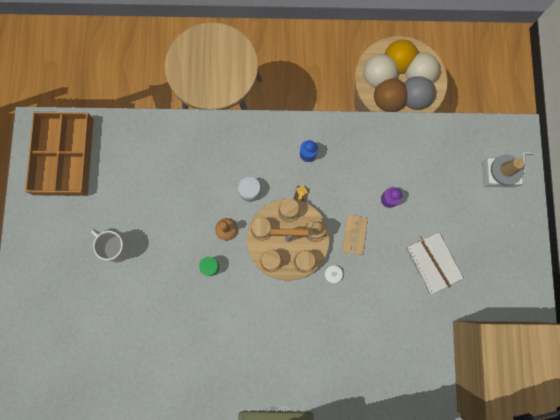

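View pics/scene1.png

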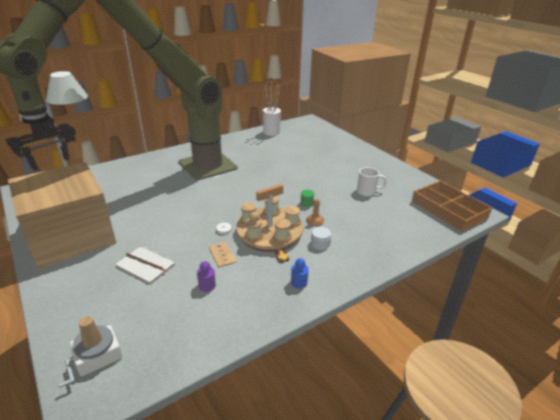

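Candidates for the knob jar in the top view are the blue look-alike (309,150), the purple look-alike (392,197), and the carousel jars at (289,208), (262,228), (316,230), (271,261) and (305,262). I think it is (316,230), so I'll check that in a crop.

```bash
cat > h.py <<'E'
from plant import r,eyes,nets
import cv2,numpy as np
def world(n,d):
    c=eyes.camera_info(n);K=np.array(c["K"]);T=np.linalg.inv(np.array(c["world_to_cam"]))
    v,u=np.mgrid[:420,:560]
    P=np.stack([(u-K[0,2])/K[0,0]*d,(v-K[1,2])/K[1,1]*d,d,np.ones_like(d)],-1)
    W=(P@T.T)[...,:3]; W[d<=0]=np.nan
    return W
def bar(W,ctr,lo=.155,hi=.20):
    m=(W[...,2]>lo)&(W[...,2]<hi)&(np.hypot(W[...,0]-ctr[0],W[...,1]-ctr[1])<.08)
    return W[m]
E
python3 - <<'E'
from h import *
p=cv2.imread("pics/top1.png");q=cv2.imread("pics/scene1.png")
a=cv2.resize(p[170:290,235:345],(550,600),interpolation=3);b=cv2.resize(q[175:275,225:335],None,fx=5,fy=5,interpolation=3)
b=cv2.resize(b,(250,227)); 
out=np.zeros((600,800,3),np.uint8);out[:, :550]=a;out[:227,550:]=b;cv2.imwrite("pics/c1.png",out)
W=world("top",np.load("top_d.npy"))
for u,v in((290,232),(316,230),(289,208),(262,228),(271,261),(305,262),(303,188),(301,195),(480,335),(470,400),(226,229),(288,270)): print(u,v,np.round(W[v,u],3))
m=(W[...,2]>.015)&(W[...,2]<.045)&(np.hypot(W[...,0]-.6,W[...,1]+.03)<.15)
P=bar(W,(.59,-.03)); print(len(P),P.mean(0),np.ptp(P,0)); 
c,(w,h),an=cv2.minAreaRect(P[:,:2].astype(np.float32)); print(c,w,h,an)
box=W[320:,450:][(W[320:,450:,2]>.05)]; print("box",np.nanpercentile(box,[1,50,99],axis=0))
E
```

```text
290 232 [ 0.574 -0.031  0.182]
316 230 [ 0.588 -0.102  0.124]
289 208 [ 0.652 -0.03   0.093]
262 228 [0.597 0.043 0.086]
271 261 [0.506 0.017 0.091]
305 262 [ 0.505 -0.075  0.084]
303 188 [ 0.726 -0.073  0.017]
301 195 [ 0.705 -0.067  0.018]
480 335 [ 0.322 -0.5    0.193]
470 400 [ 0.154 -0.498  0.106]
226 229 [0.597 0.145 0.062]
288 270 [ 0.486 -0.03   0.028]
285 [ 0.57423997 -0.02820431  0.18052992] [0.01879095 0.09822919 0.03579816]
(0.5747868418693542, -0.028856825083494186) 0.0985846295952797 0.01787603460252285 88.14862060546875
box [[ 0.1219217  -0.687485    0.05663878]
 [ 0.23909998 -0.56281644  0.19880337]
 [ 0.3501658  -0.49780395  0.3257658 ]]
```

View pics/c1.png

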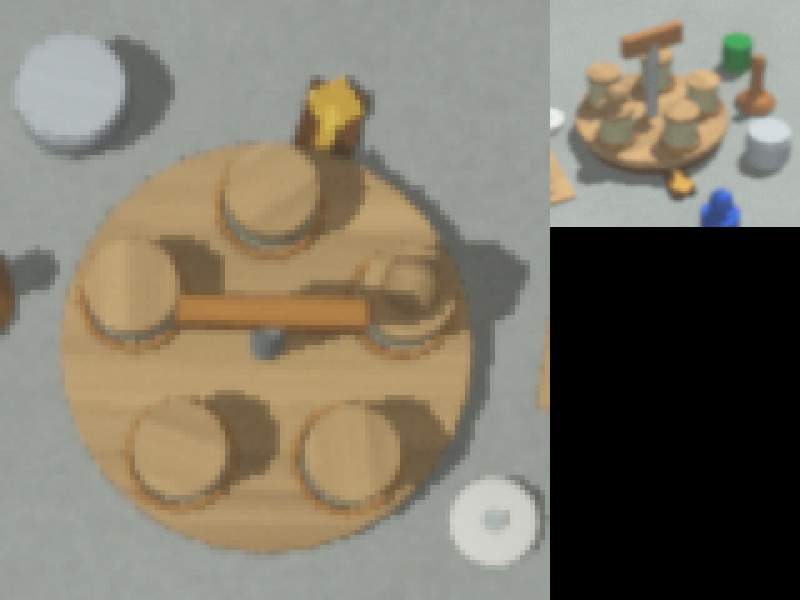

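The crop shows that only the jar at top (316,230) carries a natural-wood ball knob. The arrow tip is at about (303,186). Next I'll fit the axis, the bar angle and the pointer angle.

```bash
cat >> h.py <<'E'
from scipy.optimize import least_squares
def measure(W,p,c=np.array([.575,-.029])):
    x,y,z=W[...,0],W[...,1],W[...,2]
    rr=np.hypot(x-c[0],y-c[1])
    hsv=cv2.cvtColor(p,cv2.COLOR_BGR2HSV)
    m=(z>.026)&(z<.042)&(rr<.14)
    D=W[m][:,:2].astype(np.float32); (cc,rad)=cv2.minEnclosingCircle(D)
    hull=cv2.convexHull(D)[:,0]
    s=least_squares(lambda a:np.hypot(hull[:,0]-a[0],hull[:,1]-a[1])-a[2],[*cc,.118],loss="soft_l1",f_scale=.002).x
    P=bar(W,s[:2]); t,_=None,None
    vx,vy,x0,y0=cv2.fitLine(P[P[:,2]>.175][:,:2].astype(np.float32),cv2.DIST_HUBER,0,.01,.01)[:,0]
    m=(hsv[...,1]>90)&(z<.03)&(z>-.01)&(rr>.121)&(rr<.19)&(np.abs(np.arctan2(y-c[1],x-c[0])+.28)<.35)
    T=W[m]; a=np.arctan2(T[:,1].mean()-s[1],T[:,0].mean()-s[0])
    print("axis",s,"enc",cc,rad,"barmid",P.mean(0),"platter x deg",np.degrees(np.arctan2(-vx,vy))%180,"pointer deg",np.degrees(a),len(T),rr[m].max())
    return s
E
python3 - <<'E'
from h import *
p,d=eyes.snapshot("top");W=world("top",d);measure(W,p)
p,d=eyes.snapshot("scene");W=world("scene",d);measure(W,p)
W=world("top",np.load("top_d.npy"));
m=(W[...,2]>.112)&(W[...,2]<.14)&(np.hypot(W[...,0]-.6,W[...,1]+.1)<.06);print("knob",W[m].mean(0),m.sum())
E
```

```text
axis [ 0.57580101 -0.02924245  0.11718645] enc (0.5757575631141663, -0.02918360009789467) 0.11796127259731293 barmid [ 0.57426359 -0.02796085  0.1806207 ] platter x deg 178.86792 pointer deg -15.53469533965118 153 0.1669558454311172
axis [ 0.57599488 -0.02967068  0.11784795] enc (0.5765135288238525, -0.029168404638767242) 0.12121827155351639 barmid [ 0.57996924 -0.03274329  0.17387745] platter x deg 178.02011 pointer deg -16.17586640095113 87 0.16972267801565144
knob [ 0.59808328 -0.10502438  0.12256854] 101
```

```bash
python3 -m pendant '[{"dz":40},{"dz":60,"dx":40,"dy":40},{"dz":60,"dx":80,"dy":80,"twist":0.15},{"dz":60,"dx":110,"dy":120,"twist":0.3},{"dz":60,"dx":150,"dy":160,"twist":0.45},{"dz":60,"dx":190,"dy":200,"twist":0.6},{"dz":60,"dx":230,"dy":240,"twist":0.7},{"dz":60,"dx":230,"dy":240,"twist":0.7}]'
```

```text
validation failed for argument at $[0]...
```

```bash
python3 -m pendant '[{"claw":1,"dx":0,"dy":0,"dz":40,"twist":0},{"claw":1,"dx":30,"dy":20,"dz":80,"twist":0},{"claw":1,"dx":60,"dy":50,"dz":80,"twist":0.15},{"claw":1,"dx":90,"dy":90,"dz":80,"twist":0.3},{"claw":1,"dx":120,"dy":130,"dz":80,"twist":0.45},{"claw":1,"dx":150,"dy":170,"dz":80,"twist":0.6},{"claw":1,"dx":180,"dy":210,"dz":80,"twist":0.7},{"claw":1,"dx":210,"dy":240,"dz":80,"twist":0.8}]'
```

```text
clock: 1.4
tool_pos: [0.3564, -0.3653, 0.3192]
eef_rot: [0.868, 0.497, 0.0, 0.0]
contact_force: [0.5, -0.2, 0.2]
opening: 1.007
finger_force: 0.0
```

```bash
python3 -m pendant '[{"claw":1,"dx":25,"dy":40,"dz":0,"twist":0.13},{"claw":1,"dx":50,"dy":80,"dz":0,"twist":0.26},{"claw":1,"dx":75,"dy":120,"dz":0,"twist":0.4},{"claw":1,"dx":100,"dy":160,"dz":0,"twist":0.506},{"claw":1,"dx":125,"dy":200,"dz":0,"twist":0.506},{"claw":1,"dx":150,"dy":240,"dz":0,"twist":0.506},{"claw":1,"dx":180,"dy":280,"dz":0,"twist":0.506},{"claw":1,"dx":205,"dy":315,"dz":0,"twist":0.506}]' && python3 -m pendant '[{"claw":1,"dx":15,"dy":24,"dz":0,"twist":0},{"claw":1,"dx":15,"dy":24,"dz":-40,"twist":0},{"claw":1,"dx":15,"dy":24,"dz":-80,"twist":0},{"claw":1,"dx":15,"dy":24,"dz":-80,"twist":0},{"claw":1,"dx":15,"dy":24,"dz":-80,"twist":0}]'; python3 -c "
from h import *
print(r.get_state())
p,d=eyes.snapshot('scene');cv2.imwrite('pics/s2.png',cv2.resize(p[110:280,190:390],(800,600)[:1]+(600,)))"
```

```text
clock: 2.2
tool_pos: [0.5617, -0.0505, 0.319]
eef_rot: [0.717, 0.697, 0.0, 0.0]
contact_force: [-0.1, 0.3, 0.2]
opening: 1.0
finger_force: 0.0
clock: 2.7
tool_pos: [0.5755, -0.0289, 0.2392]
eef_rot: [0.718, 0.696, -0.0, -0.0]
contact_force: [0.2, -0.2, 0.9]
opening: 1.001
finger_force: 0.0
{'clock': 2.7, 'q': array([ 0.28557514,  0.6643608 , -0.54271185,  1.7047592 ,  0.42132578,
        0.89171642, -0.46244942]), 'qd': array([ 0.00878003, -0.03415793, -0.0193342 , -0.03810325, -0.00049056,
       -0.00113493, -0.00050612]), 'joint_torque': array([-8.52837693e-02, -4.63931644e+01, -4.87004176e+00, -1.30835098e+01,
       -2.60303321e-02,  2.24824995e-02, -1.58532383e-02]), 'tool_pos': array([ 0.57551554, -0.02892677,  0.23917915]), 'eef_rot': array([ 7.17690164e-01,  6.96362523e-01, -1.36422372e-04, -2.15538315e-04]), 'contact_force': array([ 0.21487891, -0.17923932,  0.85034556]), 'moment': array([-0.00754411, -0.17039013, -0.00388532]), 'finger_force': 0.0, 'opening': 1.001450440174221}
```

View pics/s2.png

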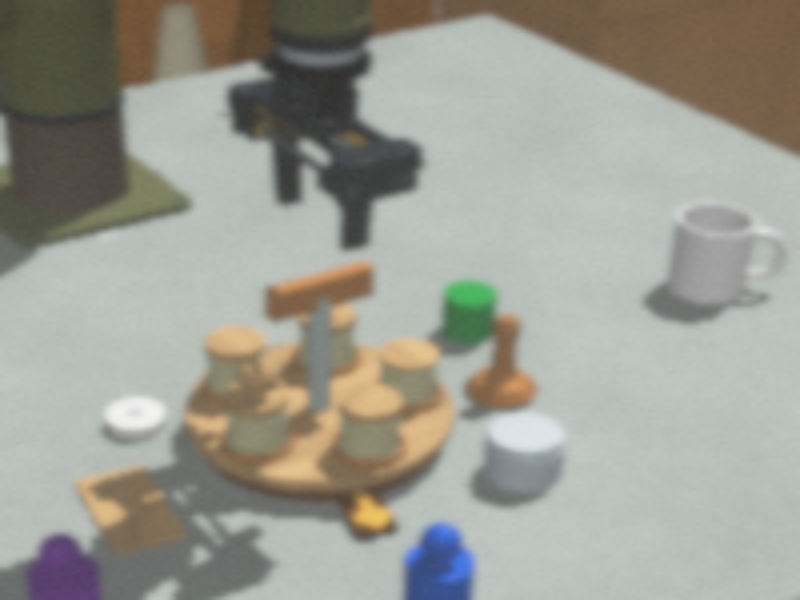

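The open fingers (crop 285,190 and 355,235) straddle the bar at (320,290). Next I'll go down and close.

```bash
python3 -m pendant '[{"claw":1,"dx":0,"dy":0,"dz":-30,"twist":0},{"claw":1,"dx":0,"dy":0,"dz":-60,"twist":0},{"claw":1,"dx":0,"dy":0,"dz":-88,"twist":0},{"claw":1,"dx":0,"dy":0,"dz":-88,"twist":0},{"claw":0.5,"dx":0,"dy":0,"dz":-88,"twist":0},{"claw":0.3,"dx":0,"dy":0,"dz":-88,"twist":0},{"claw":0.25,"dx":0,"dy":0,"dz":-88,"twist":0}]' 20; python3 -m pendant '[{"claw":0.1,"dx":0,"dy":0,"dz":0,"twist":0},{"claw":0,"dx":0,"dy":0,"dz":0,"twist":0},{"claw":0,"dx":0,"dy":0,"dz":0,"twist":0},{"claw":0,"dx":0,"dy":0,"dz":0,"twist":0},{"claw":0,"dx":0,"dy":0,"dz":0,"twist":0},{"claw":0,"dx":0,"dy":0,"dz":0,"twist":0}]' 20
```

```text
clock: 3.45
tool_pos: [0.5768, -0.0288, 0.1527]
eef_rot: [0.718, 0.696, 0.001, 0.001]
contact_force: [0.4, -1.0, -0.4]
opening: 0.75
finger_force: 0.0
clock: 4.05
tool_pos: [0.5759, -0.0288, 0.1507]
eef_rot: [0.718, 0.696, 0.0, 0.0]
contact_force: [0.2, 0.0, -1.2]
opening: 0.221
finger_force: 20.0
```

Gripped. Next I'll turn it gently.

```bash
python3 -m pendant '[{"claw":0,"dx":0,"dy":0,"dz":0,"twist":0.02},{"claw":0,"dx":0,"dy":0,"dz":0,"twist":0.06},{"claw":0,"dx":0,"dy":0,"dz":0,"twist":0.11},{"claw":0,"dx":0,"dy":0,"dz":0,"twist":0.17},{"claw":0,"dx":0,"dy":0,"dz":0,"twist":0.23},{"claw":0,"dx":0,"dy":0,"dz":0,"twist":0.29},{"claw":0,"dx":0,"dy":0,"dz":0,"twist":0.35},{"claw":0,"dx":0,"dy":0,"dz":0,"twist":0.41}]' && python3 -m pendant '[{"claw":0,"dx":0,"dy":0,"dz":0,"twist":0.06},{"claw":0,"dx":0,"dy":0,"dz":0,"twist":0.12},{"claw":0,"dx":0,"dy":0,"dz":0,"twist":0.18},{"claw":0,"dx":0,"dy":0,"dz":0,"twist":0.24},{"claw":0,"dx":0,"dy":0,"dz":0,"twist":0.3},{"claw":0,"dx":0,"dy":0,"dz":0,"twist":0.36},{"claw":0,"dx":0,"dy":0,"dz":0,"twist":0.42},{"claw":0,"dx":0,"dy":0,"dz":0,"twist":0.47}]' && python3 -m pendant '[{"claw":0,"dx":0,"dy":0,"dz":0,"twist":0.05},{"claw":0,"dx":0,"dy":0,"dz":0,"twist":0.09},{"claw":0,"dx":0,"dy":0,"dz":0,"twist":0.115},{"claw":0,"dx":0,"dy":0,"dz":0,"twist":0.129},{"claw":0,"dx":0,"dy":0,"dz":0,"twist":0.129},{"claw":0,"dx":0,"dy":0,"dz":0,"twist":0.129},{"claw":0,"dx":0,"dy":0,"dz":0,"twist":0.129}]'
python3 - <<'E'
from h import *
a=np.array([.5759,-.0294]); out=np.zeros((600,800,3),np.uint8)
for i,(n,(y0,x0)) in enumerate((("top",(170,235)),("scene",(175,215)))):
    p,d=eyes.snapshot(n);W=world(n,d)
    out[:600,400*i:400*i+400]=cv2.resize(p[y0:y0+120,x0:x0+110],(400,600) if 0 else (400,436),interpolation=3).repeat(1,0) if 0 else np.pad(cv2.resize(p[y0:y0+120,x0:x0+110],(400,436),interpolation=3),((0,164),(0,0),(0,0)))
    m=(W[...,2]>.100)&(W[...,2]<.135)&(np.hypot(W[...,0]-.653,W[...,1]+.051)<.035)
    k=np.median(W[m],0);print(n,k,m.sum(),np.degrees(np.arctan2(k[1]-a[1],k[0]-a[0])))
cv2.imwrite("pics/c3.png",out)
E
```

```text
clock: 4.85
tool_pos: [0.5756, -0.0289, 0.1507]
eef_rot: [0.56, 0.829, 0.0, 0.0]
contact_force: [0.1, -0.3, -1.4]
opening: 0.218
finger_force: 20.0
clock: 5.65
tool_pos: [0.5753, -0.0291, 0.1507]
eef_rot: [0.351, 0.936, -0.0, -0.0]
contact_force: [0.0, -0.3, 0.9]
opening: 0.216
finger_force: 20.0
clock: 6.35
tool_pos: [0.5752, -0.0292, 0.1507]
eef_rot: [0.292, 0.956, -0.0, -0.0]
contact_force: [-1.9, -1.4, 1.8]
opening: 0.214
finger_force: 20.0
top [nan nan nan] 0 nan
scene [ 0.65980557 -0.0559504   0.12085161] 70 -17.559031610734383
  return _methods._mean(a, axis=axis, dtype=dtype,
  ret = um.true_divide(
```

View pics/c3.png

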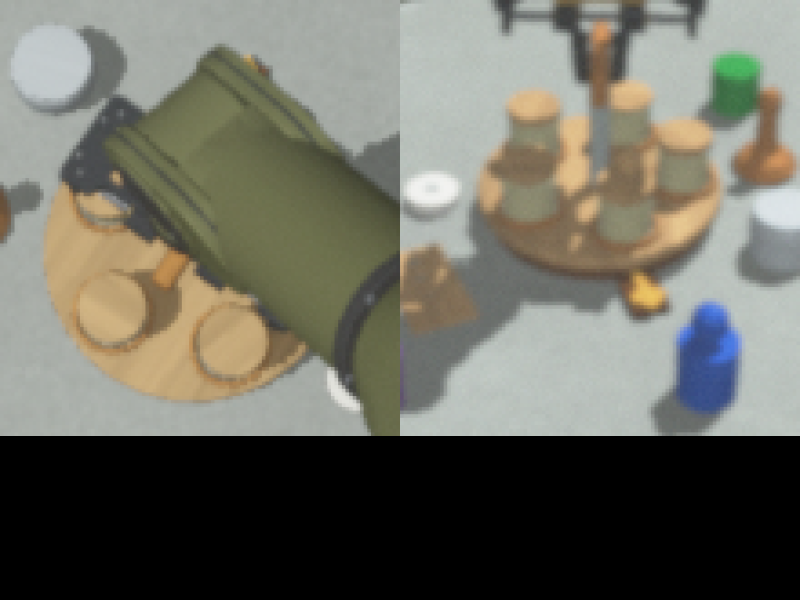

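The knob jar (right view, about 625,190) stands in line with the brass arrow (645,295). The other jars are upright and the bystanders haven't moved. The turn was 57.8° as planned, and with the near-surface bias taken off, the knob sits at about -16°, matching the pointer.

```bash
python3 -m pendant '[{"claw":0,"dx":0,"dy":0,"dz":0,"twist":0},{"claw":0,"dx":0,"dy":0,"dz":0,"twist":0},{"claw":0,"dx":0,"dy":0,"dz":0,"twist":0}]' && python3 -c "
from plant import r
print(r.finish_job())"
```

```text
clock: 6.75
tool_pos: [0.5752, -0.0292, 0.1507]
eef_rot: [0.292, 0.957, -0.0, -0.0]
contact_force: [-1.5, -1.3, 0.7]
opening: 0.217
finger_force: 20.0
the job is handed in; nothing more can be done
None
```

I turned the carousel 57.8° so the ball-knob jar stands at the brass pointer, and handed the job in at about 7 s with the gripper still holding the handle at 20 N; no verdict came back.

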